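# Set the bench screw press by two counted crank turns

### The job

Set the gap of the bench screw press: pull the locking pin out of the press's top plate, stand it fully down in the widest hole of the wooden tool block and let go of it, then turn the crank clockwise (seen from above). The crank first swings loosely through some free play; from the point where you feel the screw take hold and the crank go stiff, give it exactly two full turns, not past that and back, and let go of the handle. Do not force the crank against the pin, do not squeeze or strain its handle hard, and leave everything else on the bench where it is.

Things in the scene. Friction and masses are not known exactly. Their poses are not given: they have to be found in the camera images.
- press: grey bench screw press fixed to the bench: base 180 x 170 mm, square top plate 165 x 165 mm whose upper face is 169 mm above the bench. Origin: centre of the base's underside, straight below the crank's axis; z up
- crank: steel crank on the press. Origin on its upright axis, 186 mm above the bench; x axis points along the arm to the handle. Arm 18 mm wide, reaches 72 mm out, top 198 mm above the bench; hub 32 mm wide, top 200 mm. It starts with 0.6 to 3.0 rad of loose clockwise swing left, unseen (about 1 N at the handle); then the screw takes hold: about 9 N, steady. It stays where left; going back undoes the loose swing first
- grip_center (a point): middle of the crank's upright wooden handle, a sleeve 24 mm wide and 44 mm tall that spins freely on its axle, so the hand need not turn with it. 60 mm out from the crank's axis, 223 mm above the bench (handle from 201 to 245 mm). An ordinary grip of 20 to 60 N per pad holds it; over 160 N from both pads together strains it
- platen_face (a point): centre of the underside of the steel platen inside the press, 66 mm above the bench at the start; it goes down 1 mm for each full turn of the screw (so 2 mm for the job), too little to judge a part-turn by eye
- pin: steel locking pin, loose, upright in a hole of the top plate, 52 mm from the crank's axis, so that it stops the arm going round. Origin at its foot, z along it to the head: shank 10 mm wide, 62 mm long, 18 mm of it in the hole (0.75 mm clearance all round); then a round head 20 mm wide, 26 mm long. About 80 g
- pin_head (a point): middle of the pin's head, 75 mm from the foot, at the start 226 mm above the bench; head from 213 to 239 mm above the bench
- toolblock: wooden tool block fixed to the bench, 130 mm along its x, 70 mm along its y, 40 mm tall, with three empty holes in a row. Origin: centre of its underside
- toolblock_hole0 (a point): centre of the mouth of the block's widest hole, 40 mm above the bench, 35 mm from the block's middle towards its -x end; 15 mm wide, 30 mm deep (the others are 9 and 7 mm wide). A pin standing in it has its head's middle 85 mm above the bench
- mallet: wooden mallet lying down, handle 190 mm; leave alone
- jar: closed glass jar 60 mm wide, 75 mm tall, origin at the centre of its underside; leave alone
- mandrel_stand: upright tapered steel ring mandrel, foot 56 mm wide, 160 mm tall, origin under its foot; leave alone
- anvil_block: dark steel block 55 x 55 x 50 mm tall; leave alone
- bracelet: plain copper bracelet blank, 68 mm across, 14 mm tall, flat on the bench; leave alone
- scriber: scriber with a wooden handle, 180 mm long, lying on the bench; leave alone
- cup: white cup 72 mm wide, 85 mm tall; leave alone
There are look-alikes about, which are no part of the job. Several things have the shape of the pin; the one meant has the colours described above.

How it is judged:
On the way, in this order (a step that is already met when the one before it is completed fails the run):
1. the locking pin stands fully down in the widest hole of the tool block, let go (horizontal distance between pin and toolblock_hole0 below 0.007 m and z of pin in the frame of toolblock_hole0 below -0.022 m and angle between pin's own z axis and vertical below 0.25 rad and contact force between the fingers and pin below 0.1 N and linear speed of pin below 0.05 m/s), for 0.2 s.
2. the screw has been turned one full turn (distance of platen_face from where it was at the start of the episode above 0.001 m), for 0.05 s.
At the end, for the whole second after the job is handed in: The pin stands in the widest hole of the tool block (at least 22 of its 30 mm deep), released and at rest; the screw has been turned two full turns from where it took hold, within about 18 degrees (platen 2 mm lower, within 0.05 mm); the crank is at rest and let go; nothing else was shifted (all of step 1 and distance of platen_face from where it was at the start of the episode between 0.00195 and 0.00205 m and contact force between the fingers and crank below 0.1 N and angular speed of crank below 0.1 rad/s); the robot touches nothing.
It fails at once if the crank was turned past two turns by more than about 30 degrees (distance of platen_face from where it was at the start of the episode above 0.00208 m).
It fails at once if the crank was forced against the locking pin (more than 12 N) (contact force between pin and crank above 12 N).
It fails at once if the crank was strained (fingers' force on it, both pads added, over 160 N) (contact force between the fingers and crank above 160 N).
It fails at once if something else on the bench was knocked away (over 30 mm) (distance of any of mallet, jar, mandrel_stand, anvil_block, bracelet, scriber, cup from where it was at the start of the episode above 0.03 m).
It also fails if it takes over 72 s, if anything falls off the work surface, if the arm or the gripper's body presses on something with over 40 N, if the wrist force passes 120 N, or if a joint passes its speed limit or range.

### The arm

A 6-joint arm with a two-finger parallel gripper is mounted at the origin on the work surface. World frame = base frame: x ahead of the robot, y to its left, z up, the work surface at z = 0. Lengths are in m, angles in rad, forces in N, time in s.
With the tool pointing down it reaches from about 0.35 to 0.95 m from the base axis. Payload 17.4 kg.
Tool frame: the origin (TCP) lies on the mounting face of the last link; the fingertips stand 186 mm ahead of it and the grasp point (between the pads) lies 167 mm ahead of it; z points along the fingers, y is the direction in which the jaws open and shut (so a half turn about z gives the same grasp; the last joint's range is limited). The gripper opens to 93 mm and grips with 3 to 60 N. Pads are 15 mm wide; open, the fingers measure 128 mm over their backs; the gripper's body (75 mm by 188 mm) begins 65 mm behind the grasp point.
Start: joints at [1.299, 0.116, 1.442, -0, 1.584, -0.038], TCP at [0.156, 0.657, 0.405] pointing down, gripper open.
Joint ranges: [-2.83, 2.83], [-0.83, 2.19], [0.07, 2.5], [-1.14, 4.28], [0.01, 3], [-2.97, 2.97]. Speed limits (rad/s): [1.89, 1.89, 2.22, 3.14, 3.14, 3.14].

### API

Orientations are given as a rotation vector (axis times angle).
In Python, from workcell import status, get_image, workorder gives the robot as it stands. The module is installed in compiled form; this text tells all that it offers.
- The arm moves only by the shell command python3 -m inch 'ROWS' [FORCE]. ROWS is text: rows parted by semicolons, each of 7 numbers parted by spaces: the finger opening in mm, from 0 to 93, then the shift along the tool's x, y, z in mm, then the turn, a rotation vector about the tool's x, y, z in rad. In form: hand dx dy dz ax ay az; .... A call has 1 to 12 rows; each row shifts and turns the commanded pose from where the row before left it, along the tool's axes as they then stand; what a row does not reach is not made up. A row lasts 1/10 s, in which the tool goes at most 50 mm and 8.59 degrees, less where a joint would pass 70% of its speed; a pose out of reach is approached as far as the arm can. A call with a gripper value outside its range is refused whole. The fingers move at their own pace and stop on an object; FORCE is the grip in N (left out, the last holds). Time passes only in rows, so rows that do not move let the fingers close. It gives the time, the measured TCP pose, the force and the opening at its end, in the units of the state.
- status.state(): the state, without advancing time (a new reading comes with each control period).
- get_image(name): name is "side" or "top"; returns a dict with "pixels" (420x560x3 uint8, red, green, blue), "K" (3x3 intrinsics, pixels), "distortion" ([k1, k2, p1, p2, k3] as OpenCV has them; the pictures are not rectified), "R" (3x3) and "t" (3): a world point X has camera coordinates R X + t. Camera axes: x right, y down, z forward; pixel columns grow to the right and rows downward; lengths in m; the calibration is good to about 2 mm. A picture is of the moment at which its call begins. There is no depth.
- workorder.sign_off(): hands the job in, once; it reports no verdict.
The state is a dict: "time": time; "joint_pos": joint angles; "joint_velocities": joint speeds; "effort": joint torques, N m; "ee_pos": TCP position; "ee_rot": TCP orientation; "ft_force": force on the tool from outside, world axes, zero at the start; "wrist_torque": the same for the moment, N m; "finger_gap": opening from 0.0 (shut) to 1.0 (fully open).
Only numpy, scipy, OpenCV 4.12 (cv2) and the standard library are available. Lean on these libraries where they do the work, as an engineer would, in place of code of your own. Each camera call takes 0.05 s, during which the arm holds its last target.

## Working session

There is one attempt and no reset: what is moved stays moved. The work goes in short steps, Python scripts to look and compute and a shell command to move; the robot and the scene stay as the last step left them, time stands still between calls to the robot, and variables do not carry over. Pictures are saved under pics/ and viewed, and the job is handed in when it is done.

```bash
mkdir -p pics; ls
python3 - <<'E'
from workcell import status,get_image
import cv2
s=status.state();print(s)
for n in("side","top"):
    d=get_image(n);cv2.imwrite(f"pics/{n}0.png",d["pixels"][:,:,::-1])
    print(n,d["K"],d["distortion"],d["R"],d["t"])
E
```

```text
pics
{'time': 0.0, 'joint_pos': array([ 1.29923196e+00,  1.16475498e-01,  1.44226470e+00,  1.17506913e-05,
        1.58394944e+00, -3.77967919e-02]), 'joint_velocities': array([ 1.96621976e-03, -1.61739258e-03, -1.27757393e-05,  2.73549291e-04,
        3.22832423e-03, -9.05365305e-04]), 'effort': array([-1.71485728e-03, -7.21260810e+01, -6.22579336e+01,  7.79297319e-02,
        2.39652843e-02, -1.29718028e-04]), 'ee_pos': array([0.15636873, 0.65665206, 0.40401248]), 'ee_rot': array([-3.66344371e-01, -3.11997732e+00,  1.69961911e-03]), 'ft_force': array([ 0.05043983,  0.28170416, -0.29420916]), 'wrist_torque': array([0.01263294, 0.01037004, 0.04645216]), 'finger_gap': 0.9962731641229263}
side [[439.96790976   0.         281.60290417]
 [  0.         439.96790976 204.37063586]
 [  0.           0.           1.        ]] [-0.04627831  0.          0.          0.          0.        ] [[-0.74467239 -0.66736375  0.0094159 ]
 [-0.48333474  0.52948886 -0.69715785]
 [ 0.46027226 -0.52370524 -0.71685582]] [0.40388822 0.39629383 0.89361121]
top [[455.9722422    0.         276.78705964]
 [  0.         455.9722422  206.50749173]
 [  0.           0.           1.        ]] [-0.06313796  0.          0.          0.          0.        ] [[ 0.01709296 -0.99975494  0.01406769]
 [-0.99442257 -0.01846295 -0.10384056]
 [ 0.10407485 -0.01221429 -0.99449446]] [-0.03557716  0.59583508  1.29315536]
```

View pics/side0.png

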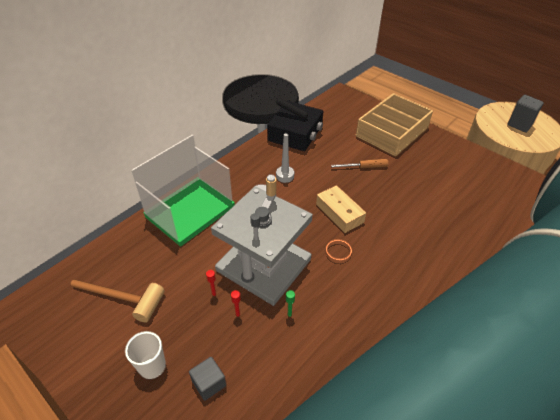

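View pics/top0.png

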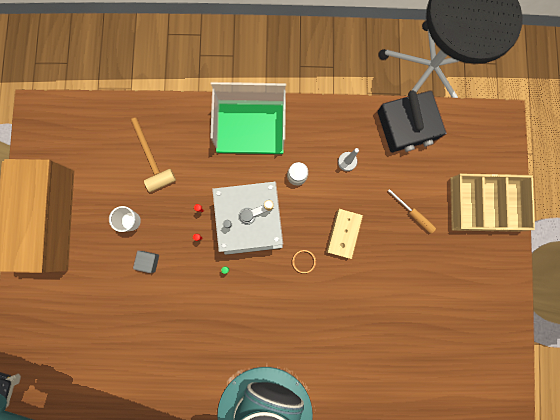

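The side view shows the press (262,225) with a grey pin at about (255,235). The top view shows the grey pin at (227,226), the hub at (247,216) and the handle at (268,206). Pin-shaped candidates in the top view are red (198,208), red (197,238), green (224,270) and the grey steel one in the plate (227,226). The steel one in the plate fits the description, and I'll confirm it in a crop.

```bash
cat > h.py <<'E'
import numpy as np,cv2
from workcell import status,get_image
def ray(d,uv):
    p=cv2.undistortPoints(np.array([[uv]],float),d["K"],np.array(d["distortion"]))[0,0]
    R=np.array(d["R"]);o=-R.T@d["t"];return o,R.T@np.array([p[0],p[1],1])
def onz(d,uv,z):
    o,v=ray(d,uv);return o+v*(z-o[2])/v[2]
def two(d1,u1,d2,u2):
    o1,v1=ray(d1,u1);o2,v2=ray(d2,u2)
    v1/=np.linalg.norm(v1);v2/=np.linalg.norm(v2)
    s=np.linalg.lstsq(np.c_[v1,-v2],o2-o1,rcond=None)[0]
    a=o1+v1*s[0];b=o2+v2*s[1];return (a+b)/2,np.linalg.norm(a-b)
def proj(d,X):
    return cv2.projectPoints(np.array([X],float),cv2.Rodrigues(np.array(d["R"]))[0],np.array(d["t"]),d["K"],np.array(d["distortion"]))[0][0,0]
def crop(d,x0,y0,w,h,f,name):
    c=d["pixels"][y0:y0+h,x0:x0+w,::-1];cv2.imwrite(name,cv2.resize(c,None,fx=f,fy=f,interpolation=cv2.INTER_CUBIC))
E
python3 - <<'E'
from h import *
d=get_image("top");crop(d,190,165,100,100,6,"pics/ct.png");crop(d,310,195,70,75,8,"pics/cb.png")
d=get_image("side");crop(d,200,165,130,140,4,"pics/cs.png")
E
```

```text
(no output)
```

View pics/ct.png

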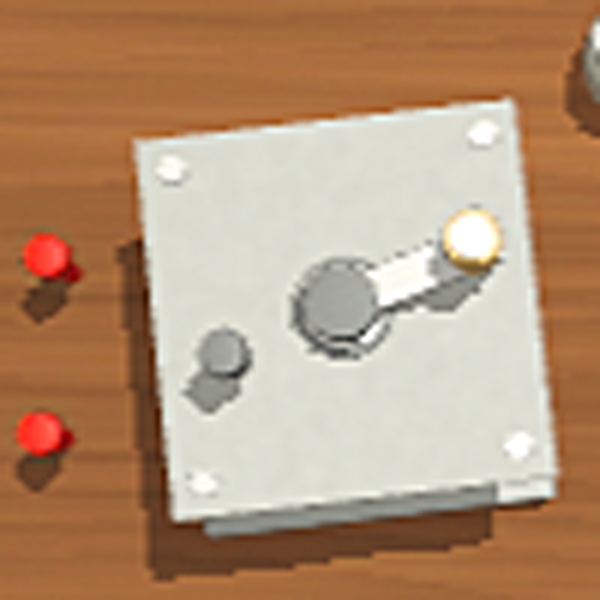

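View pics/cb.png

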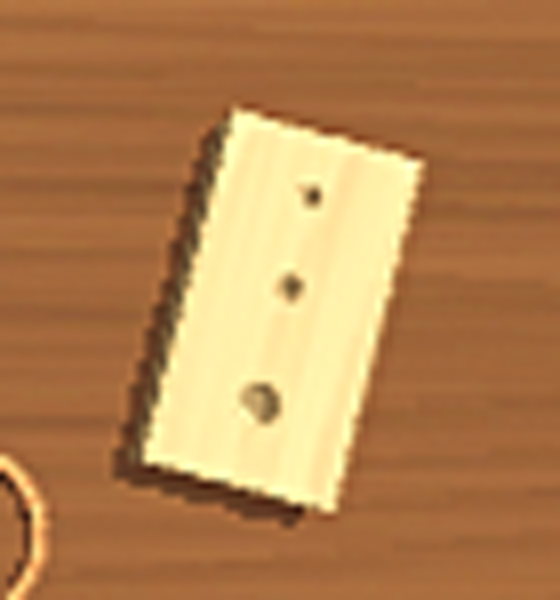

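View pics/cs.png

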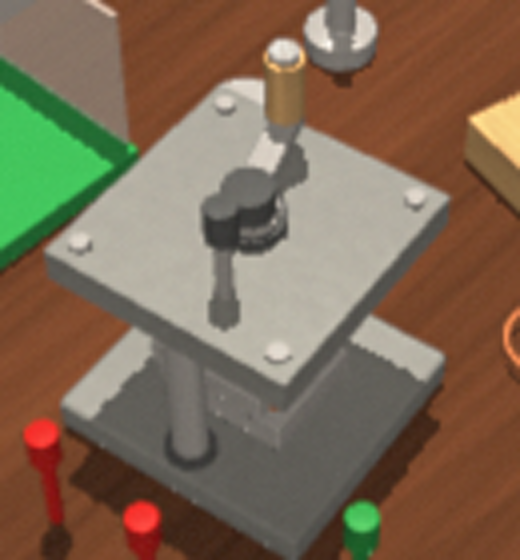

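The crop confirms the steel grey pin at top-view (227,224), standing in the plate. The widest hole is at about (342,245), at the near end of the block. Next I'll compute world positions.

Run:
```python
from h import *
t=get_image("top");s=get_image("side")
def T(x,y,f,ox,oy): return ((x+.5)/f-.5+ox,(y+.5)/f-.5+oy)
c=lambda x,y:T(x,y,6,190,165)
b=lambda x,y:T(x,y,8,310,195)
e=lambda x,y:T(x,y,4,200,165)
P=lambda n,v:print(n,np.round(v,4))
pl=np.array([onz(t,c(*q),.169) for q in((135,142),(515,98),(557,497),(172,522))])
P("plate",pl);P("centre",pl.mean(0));P("edges",[np.linalg.norm(pl[i]-pl[i-1]) for i in range(4)])
pls=np.array([onz(s,e(*q),.169) for q in((47,252),(450,200),(280,385))]);P("plate side 3",pls);P("centre side",(pls[0]+pls[1])/2)
hub=onz(t,c(340,300),.200);han=onz(t,c(472,238),.245);pin=onz(t,c(221,350),.239)
P("hub",hub);P("handle",han);P("pin",pin)
P("hub-han",np.linalg.norm((hub-han)[:2]));P("hub-pin",np.linalg.norm((hub-pin)[:2]))
P("2v handle",np.r_[two(t,c(472,238),s,e(285,50))])
P("2v pin",np.r_[two(t,c(221,350),s,e(222,203))])
P("2v hub",np.r_[two(t,c(340,300),s,e(248,186))])
bl=np.array([onz(t,b(*q),.04) for q in((235,108),(425,160),(335,512),(143,462))])
P("block",bl);P("c",bl.mean(0));P("edges",[np.linalg.norm(bl[i]-bl[i-1]) for i in range(4)])
P("hole",onz(t,b(261,403),.04));ax=(bl[2]+bl[3]-bl[0]-bl[1]);ax/=np.linalg.norm(ax);P("hole pred",bl.mean(0)+.035*ax);P("ax",ax)
crop(s,305,175,70,65,8,"pics/sb.png")
from scipy.spatial.transform import Rotation as Ro
P("R",Ro.from_rotvec(status.state()["ee_rot"]).as_matrix())
for n,uv,z in(("jar",(298,173),.075),("mandrel",(353,154),.16)):P(n,onz(t,uv,z))
```

```text
plate [[ 0.6267  0.1464  0.169 ]
 [ 0.6492 -0.0185  0.169 ]
 [ 0.4762 -0.0396  0.169 ]
 [ 0.4625  0.1254  0.169 ]]
centre [0.5537 0.0534 0.169 ]
edges [0.1655 0.1665 0.1743 0.1656]
plate side 3 [[ 0.6265  0.1444  0.169 ]
 [ 0.4846 -0.0388  0.169 ]
 [ 0.4669  0.1242  0.169 ]]
centre side [0.5556 0.0528 0.169 ]
hub [0.5568 0.0539 0.2   ]
handle [ 0.5791 -0.0015  0.245 ]
pin [0.5322 0.0996 0.239 ]
hub-han 0.0597
hub-pin 0.0519
2v handle [ 0.5785 -0.0013  0.2533  0.0006]
2v pin [0.5315 0.0989 0.2424 0.0013]
2v hub [5.565e-01 5.370e-02 2.019e-01 2.000e-04]
block [[ 0.5943 -0.2047  0.04  ]
 [ 0.5766 -0.2738  0.04  ]
 [ 0.4495 -0.2413  0.04  ]
 [ 0.4663 -0.1721  0.04  ]]
c [ 0.5217 -0.223   0.04  ]
edges [0.1321 0.0713 0.1312 0.0711]
hole [ 0.488  -0.2145  0.04  ]
hole pred [ 0.4878 -0.2143  0.04  ]
ax [-0.9689  0.2475  0.    ]
R [[-9.728e-01  2.317e-01 -1.000e-04]
 [ 2.317e-01  9.728e-01 -4.000e-04]
 [ 0.000e+00 -4.000e-04 -1.000e+00]]
jar [ 0.6883 -0.0829  0.075 ]
mandrel [ 0.7274 -0.2241  0.16  ]
```

View pics/sb.png

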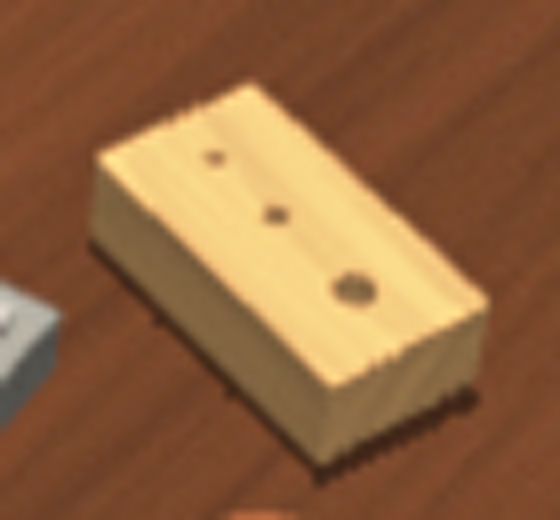

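```bash
python3 - <<'E'
from h import *
s=get_image("side")
print(np.round(onz(s,((355.5)/8-.5+305,(289.5)/8-.5+175),.04),4))
E
python3 -m inch '50 0 0 -40 0 0 -0.117; 50 0 0 -40 0 0 -0.117; 50 -20 -30 -10 0 0 0; 50 -25 -37 0 0 0 0; 50 -25 -37 0 0 0 0; 50 -25 -37 0 0 0 0; 50 -25 -37 0 0 0 0; 50 -25 -37 0 0 0 0; 50 -25 -37 0 0 0 0; 50 -25 -37 0 0 0 0; 50 -25 -37 0 0 0 0; 50 -25 -37 0 0 0 0'
```

```text
[ 0.4893 -0.2165  0.04  ]
time: 1.55
ee_pos: [0.4019, 0.292, 0.495]
ee_rot: [-0.001, 3.141, 0.001]
ft_force: [-0.1, 0.0, 1.2]
finger_gap: 0.537
```

```bash
python3 -m inch '50 -22 -33 0 0 0 0; 50 -22 -33 0 0 0 0; 50 -22 -33 0 0 0 0; 50 -22 -33 0 0 0 0; 50 -22 -33 0 0 0 0; 50 -10 -15 0 0 0 0; 50 0 0 0 0 0 0; 50 0 0 0 0 0 0'
python3 -c "
from workcell import status
print(status.state())"
```

```text
time: 2.35
ee_pos: [0.5214, 0.1138, 0.4947]
ee_rot: [-0.001, -3.141, -0.0]
ft_force: [-0.5, 1.0, 0.6]
finger_gap: 0.538
{'time': 2.35, 'joint_pos': array([ 1.67026993e-01, -2.01755157e-01,  1.60532485e+00,  2.18465302e-04,
        1.73821554e+00, -1.40321982e+00]), 'joint_velocities': array([ 0.02170488, -0.00977567,  0.00549983,  0.0020082 ,  0.00045276,
        0.00235572]), 'effort': array([-2.16783173e+00, -4.44876695e+01, -6.27409244e+01, -1.07929576e-01,
        2.63846177e-02, -1.43026114e-01]), 'ee_pos': array([0.52139263, 0.11379091, 0.49470203]), 'ee_rot': array([-8.05964174e-04, -3.14136678e+00, -2.83255258e-04]), 'ft_force': array([-0.50019759,  0.96866527,  0.6399441 ]), 'wrist_torque': array([-0.00215062,  0.0043464 ,  0.02700256]), 'finger_gap': 0.5375029962246749}
```

```bash
python3 -m inch '50 -10.5 -14.4 20 0 0 0; 50 0 0 20 0 0 0; 50 0 0 0 0 0 0; 50 0 0 0 0 0 0'
python3 - <<'E'
from h import *
t=get_image("top");crop(t,190,165,100,100,6,"pics/t1.png");s=get_image("side");crop(s,190,145,120,100,6,"pics/s1.png")
E
```

```text
time: 2.75
ee_pos: [0.5315, 0.1002, 0.4554]
ee_rot: [-0.002, 3.141, 0.0]
ft_force: [-0.1, -0.6, 0.9]
finger_gap: 0.54
```

View pics/s1.png

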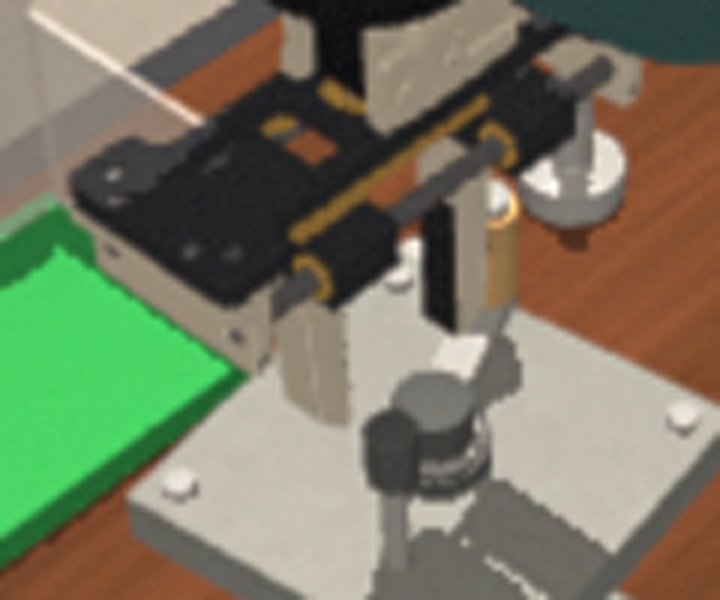

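View pics/t1.png

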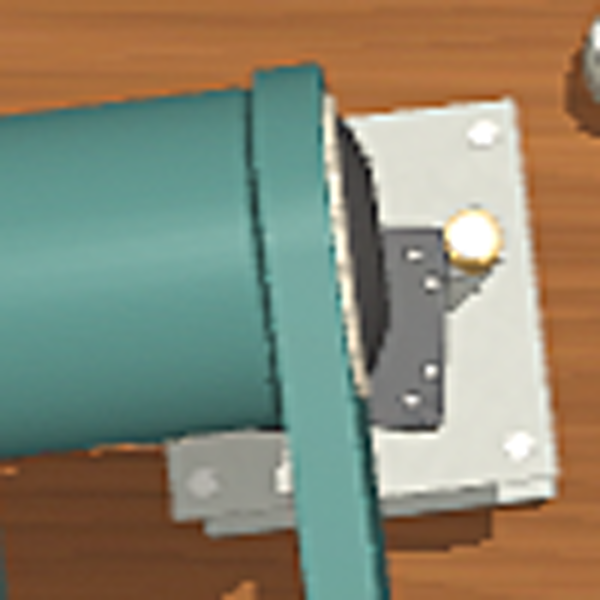

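The side view shows the jaws straddling the pin head (395,450 in the crop), clear of the handle. Descending.

```bash
python3 -m inch '50 -0.5 -0.8 20 0 0 0; 50 0 0 20 0 0 0; 50 0 0 20 0 0 0; 50 0 0 1 0 0 0; 50 0 0 0 0 0 0; 10 0 0 0 0 0 0; 10 0 0 0 0 0 0; 10 0 0 0 0 0 0; 10 0 0 0 0 0 0; 10 0 0 0 0 0 0' 15
```

```text
time: 3.85
ee_pos: [0.5325, 0.0985, 0.394]
ee_rot: [-0.0, 3.141, 0.0]
ft_force: [0.5, -0.6, 1.8]
finger_gap: 0.213
```

```bash
python3 -m inch '10 0 0 0 0 0 0; 10 0 0 -8 0 0 0; 10 0 0 -8 0 0 0; 10 0 0 -8 0 0 0; 10 0 0 -15 0 0 0; 10 0 0 -20 0 0 0; 10 0 0 -20 0 0 0; 10 0 0 0 0 0 0; 10 0 0 0 0 0 0' 35
python3 - <<'E'
from h import *
s=get_image("side");crop(s,190,115,120,100,6,"pics/s2.png")
E
```

```text
time: 4.75
ee_pos: [0.5325, 0.0985, 0.4729]
ee_rot: [-0.0, 3.141, 0.0]
ft_force: [0.1, 0.5, -1.2]
finger_gap: 0.208
```

View pics/s2.png

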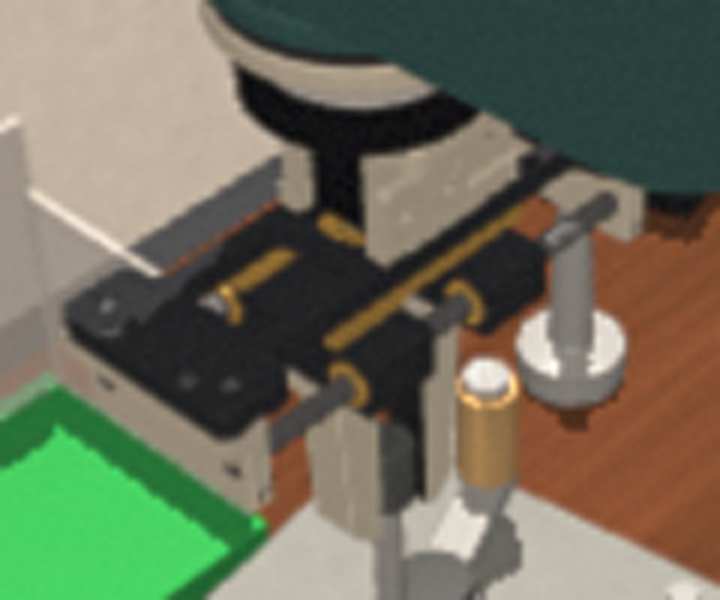

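The pin is held between the pads (crop 395,460) and clear of the plate. Moving to the hole.

```bash
python3 -m inch '10 4 -20 0 0 0 0; 10 5 -36 0 0 0 0; 10 5 -36 0 0 0 0; 10 5 -36 0 0 0 0; 10 5 -36 0 0 0 0; 10 5 -36 0 0 0 0; 10 5 -36 0 0 0 0; 10 5 -36 0 0 0 0; 10 4 -30 0 0 0 0; 10 1 -12 0 0 0 0; 10 0 0 0 0 0 0; 10 0 0 0 0 0 0'
```

```text
time: 6.0
ee_pos: [0.4887, -0.2149, 0.4722]
ee_rot: [0.0, -3.141, -0.001]
ft_force: [0.5, 0.2, -1.6]
finger_gap: 0.206
```

```bash
python3 -m inch '10 0 0 20 0 0 0; 10 0 0 35 0 0 0; 10 0 0 35 0 0 0; 10 0 0 35 0 0 0; 10 0 0 30 0 0 0; 10 0 0 15 0 0 0; 10 0 0 5 0 0 0; 10 0 0 0 0 0 0; 10 0 0 0 0 0 0'
python3 - <<'E'
from h import *
s=get_image("side");crop(s,285,145,110,100,7,"pics/s3.png")
t=get_image("top");crop(t,310,195,70,75,8,"pics/t3.png")
E
```

```text
time: 6.9
ee_pos: [0.4889, -0.2154, 0.2994]
ee_rot: [-0.001, 3.14, -0.001]
ft_force: [0.7, 0.1, -0.7]
finger_gap: 0.204
```

View pics/s3.png

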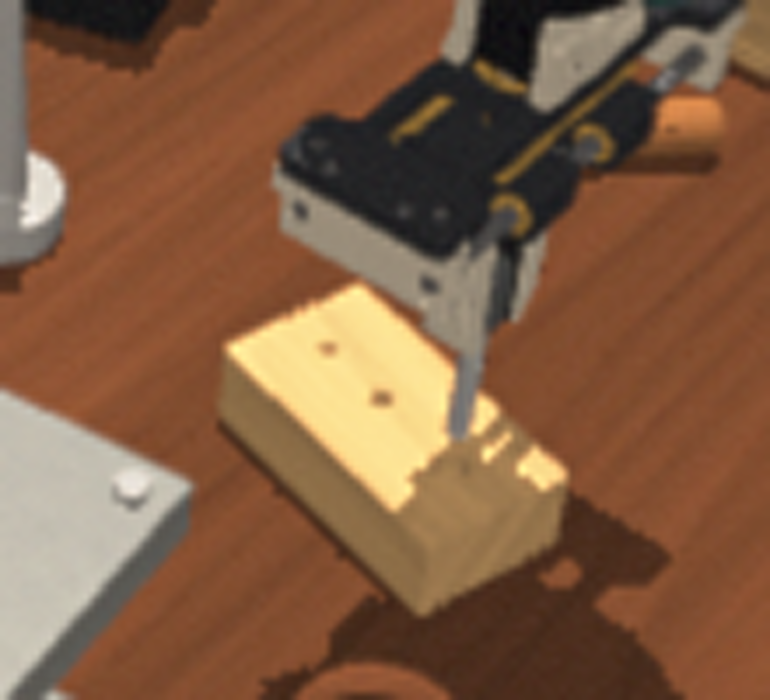

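View pics/t3.png

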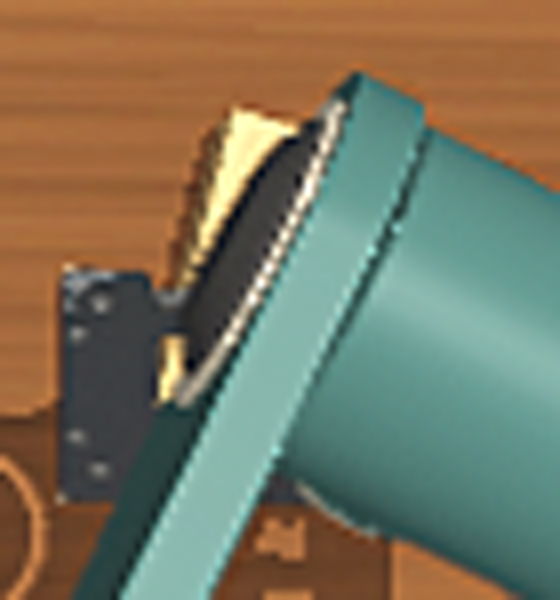

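Run:
```python
from h import *
s=get_image("side")
q=lambda X:np.round((proj(s,X)-[285,145]+.5)*7-.5,1)
for z in(.1185,.09,.0565):print(z,q([.4889,-.2154,z]))
print("hole",q([.4885,-.2153,.04]))
for off in((-.01,0),(0,-.01),(.01,0),(0,.01)):print(off,q([.4889+off[0],-.2154+off[1],.0565]))
```

```text
0.1185 [474.7 320.2]
0.09 [465.4 374.3]
0.0565 [454.8 435.5]
hole [450.4 465.4]
(-0.01, 0) [475.9 448.1]
(0, -0.01) [469.8 421.8]
(0.01, 0) [433.8 423. ]
(0, 0.01) [439.6 449.3]
```

The foot appears at crop (457,437) against a predicted (455,436), so the pin is upright and over the hole. Lowering.

```bash
python3 -m inch '10 0 0 10 0 0 0; 10 0 0 8 0 0 0; 10 0 0 7 0 0 0; 10 0 0 0 0 0 0'; python3 -m inch '10 0 0 8 0 0 0; 10 0 0 8 0 0 0; 10 0 0 3 0 0 0; 10 0 0 0 0 0 0; 10 0 0 0 0 0 0'
```

```text
time: 7.45
ee_pos: [0.4883, -0.2154, 0.2712]
ee_rot: [0.0, -3.14, -0.001]
ft_force: [-0.4, -0.3, -1.6]
finger_gap: 0.206
time: 7.95
ee_pos: [0.4886, -0.2155, 0.2537]
ee_rot: [0.0, -3.141, -0.0]
ft_force: [-0.7, -0.5, -1.4]
finger_gap: 0.209
```

```bash
python3 -m inch '45 0 0 0 0 0 0; 45 0 0 0 0 0 0; 45 0 0 0 0 0 0; 45 0 0 0 0 0 0; 45 0 0 -20 0 0 0; 45 0 0 -35 0 0 0; 45 0 0 -35 0 0 0; 45 0 0 -35 0 0 0; 45 0 0 -35 0 0 0; 45 0 0 -20 0 0 0; 45 0 0 0 0 0 0'
python3 - <<'E'
from h import *
s=get_image("side");crop(s,285,145,110,100,7,"pics/s4.png")
E
```

```text
time: 9.05
ee_pos: [0.4885, -0.2155, 0.437]
ee_rot: [-0.0, 3.137, -0.003]
ft_force: [0.7, -0.4, -0.2]
finger_gap: 0.481
```

View pics/s4.png

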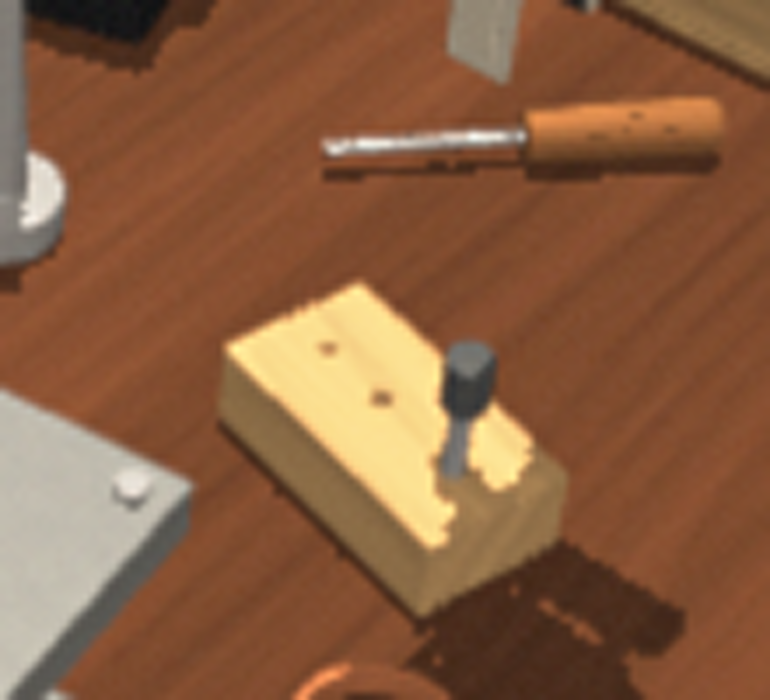

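The pin stands upright in the widest hole, head at crop (470,380), released. Going to the handle.

```bash
python3 -m inch '50 0 10 -20 0 0 0; 50 -12 28 -5 0 0 0; 50 -15 32 0 0 0 0; 50 -15 32 0 0 0 0; 50 -15 32 0 0 0 0; 50 -15 32 0 0 0 0; 50 -12 28 0 0 0 0; 50 -6 20 0 0 0 0; 50 0 0 0 0 0 0; 50 0 0 0 0 0 0'
python3 - <<'E'
from h import *
s=get_image("side");crop(s,210,130,120,100,6,"pics/s5.png")
t=get_image("top");crop(t,190,165,100,100,6,"pics/t5.png")
E
```

```text
time: 10.1
ee_pos: [0.5786, -0.0015, 0.4574]
ee_rot: [0.002, -3.14, 0.0]
ft_force: [-0.6, 0.3, 0.9]
finger_gap: 0.54
```

View pics/s5.png

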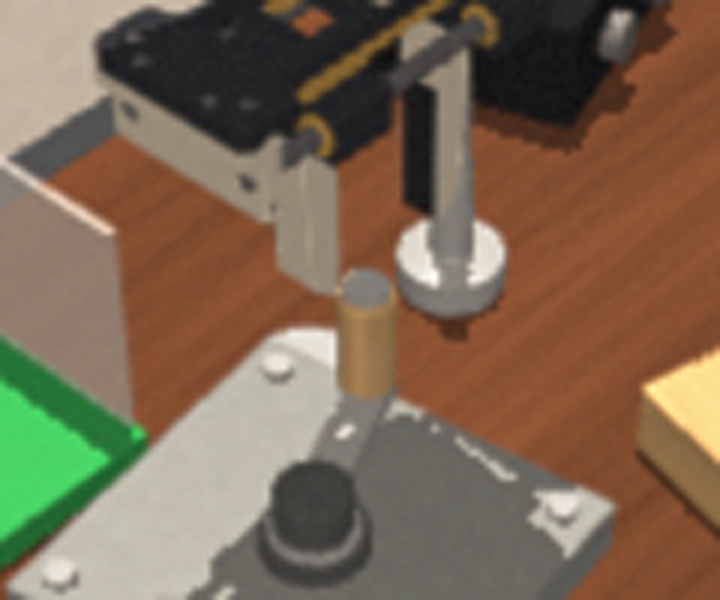

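View pics/t5.png

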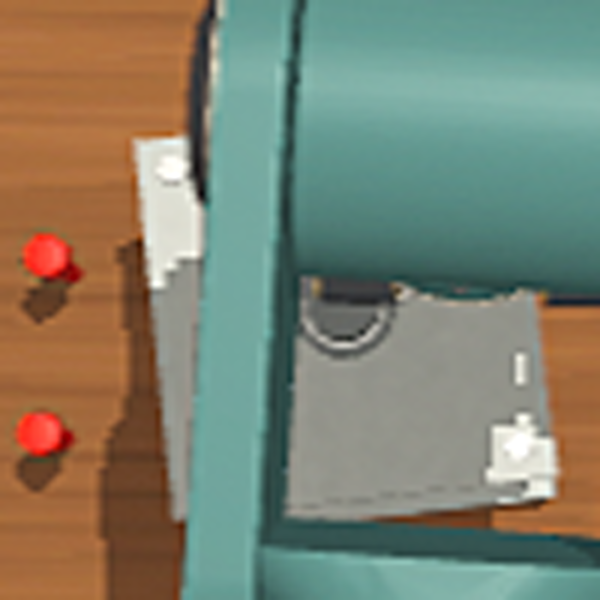

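The side view shows the handle top at crop (366,290), between and below the open fingers. Descending and closing gently.

```bash
python3 -m inch '50 0 0 20 0 0 0; 50 0 0 25 0 0 0; 50 0 0 17 0 0 0; 50 0 0 0 0 0 0; 50 0 0 0 0 0 0; 18 0 0 0 0 0 0; 18 0 0 0 0 0 0; 18 0 0 0 0 0 0; 18 0 0 0 0 0 0; 18 0 0 0 0 0 0; 18 0 0 0 0 0 0' 20
```

```text
time: 11.3
ee_pos: [0.5785, -0.0014, 0.397]
ee_rot: [-0.0, 3.141, 0.0]
ft_force: [-0.5, 0.7, 1.6]
finger_gap: 0.253
```

```bash
cat > plan.py <<'E'
import sys,numpy as np
from workcell import status
C=np.array([.5567,.0542]) if len(sys.argv)<4 else np.array([float(sys.argv[3]),float(sys.argv[4])])
step=float(sys.argv[1]);n=int(sys.argv[2]);s=status.state()
v=s["ee_pos"][:2]-C;a=np.degrees(np.arctan2(v[1],v[0]));r=np.linalg.norm(v)
u=v/r;tg=np.array([u[1],-u[0]]);f=s["ft_force"][:2]
print("t %.2f ang %.1f r %.1fmm  Frad %.1f Ftan(cw+) %.1f gap %.1f"%(s["time"],a,r*1e3,f@u,f@tg,s["finger_gap"]*93))
A=np.radians(a-step*np.arange(n+1));P=.06*np.c_[np.cos(A),np.sin(A)]*1e3
for d in np.diff(P,axis=0):print("%.1f %.1f"%(-d[0],d[1]),end="; ")
print()
E
python3 plan.py 4 8
```

```text
t 11.30 ang -68.6 r 59.8mm  Frad -0.8 Ftan(cw+) 0.3 gap 23.5
3.9 -1.4; 4.0 -1.1; 4.1 -0.8; 4.2 -0.5; 4.2 -0.3; 4.2 0.0; 4.2 0.3; 4.1 0.6;
```

```bash
python3 -m inch '18 3.9 -1.4 0 0 0 0; 18 4 -1.1 0 0 0 0; 18 0 0 0 0 0 0' 30; python3 plan.py 4 8;  python3 -m inch '18 4.1 -0.8 0 0 0 0; 18 4.2 -0.5 0 0 0 0; 18 4.2 -0.3 0 0 0 0; 18 4.2 0 0 0 0 0; 18 0 0 0 0 0 0'; python3 plan.py 4 8
```

```text
time: 11.6
ee_pos: [0.5701, -0.0042, 0.397]
ee_rot: [0.0, 3.141, -0.0]
ft_force: [-0.8, -1.7, 2.4]
finger_gap: 0.252
t 11.60 ang -77.1 r 59.9mm  Frad 1.5 Ftan(cw+) 1.2 gap 23.5
4.1 -0.8; 4.2 -0.5; 4.2 -0.2; 4.2 0.1; 4.2 0.4; 4.1 0.7; 4.1 0.9; 4.0 1.2; 
time: 12.1
ee_pos: [0.5533, -0.0058, 0.397]
ee_rot: [0.0, 3.142, -0.001]
ft_force: [-1.6, -5.3, 5.7]
finger_gap: 0.252
t 12.10 ang -93.3 r 60.1mm  Frad 5.3 Ftan(cw+) 1.3 gap 23.4
4.2 0.4; 4.1 0.7; 4.1 1.0; 4.0 1.2; 3.9 1.5; 3.8 1.8; 3.7 2.0; 3.5 2.3;
```

```bash
python3 -m inch '18 0 -0.5 0 0 0 0; 18 0 0 0 0 0 0'; python3 plan.py 4 8;python3 -m inch '18 0 -0.5 0 0 0 0; 18 0 0 0 0 0 0'; python3 plan.py 4 8
```

```text
time: 12.3
ee_pos: [0.5537, -0.0061, 0.3968]
ee_rot: [0.0, -3.141, -0.0]
ft_force: [-1.7, -3.4, 6.5]
finger_gap: 0.252
t 12.30 ang -92.9 r 60.4mm  Frad 3.5 Ftan(cw+) 1.5 gap 23.5
4.2 0.4; 4.1 0.6; 4.1 0.9; 4.0 1.2; 3.9 1.5; 3.8 1.8; 3.7 2.0; 3.5 2.3; 
time: 12.5
ee_pos: [0.5538, -0.0064, 0.3967]
ee_rot: [0.001, -3.141, -0.001]
ft_force: [-0.9, 0.7, 6.3]
finger_gap: 0.255
t 12.50 ang -92.7 r 60.7mm  Frad -0.7 Ftan(cw+) 1.0 gap 23.7
4.2 0.3; 4.1 0.6; 4.1 0.9; 4.0 1.2; 3.9 1.5; 3.8 1.8; 3.7 2.0; 3.5 2.3;
```

```bash
python3 -m inch '18 4.2 0.2 -0.5 0 0 0; 18 4.1 0.5 -0.5 0 0 0; 18 0 0 0 0 0 0'; python3 plan.py 4 8 .5567 .0535; python3 -m inch '18 4.1 0.7 0 0 0 0; 18 4.1 1 0 0 0 0; 18 0 0 0 0 0 0'; python3 plan.py 4 8 .5567 .0535
```

```text
time: 12.8
ee_pos: [0.5451, -0.0056, 0.3973]
ee_rot: [0.001, -3.141, -0.001]
ft_force: [0.4, 4.7, -2.3]
finger_gap: 0.255
t 12.80 ang -101.1 r 60.2mm  Frad -4.6 Ftan(cw+) 0.5 gap 23.7
4.1 0.9; 4.0 1.2; 3.9 1.5; 3.8 1.8; 3.7 2.0; 3.5 2.3; 3.3 2.5; 3.2 2.8; 
time: 13.1
ee_pos: [0.537, -0.0037, 0.3973]
ee_rot: [0.001, -3.141, -0.002]
ft_force: [1.2, 6.3, -3.6]
finger_gap: 0.255
t 13.10 ang -109.0 r 60.5mm  Frad -6.3 Ftan(cw+) 0.9 gap 23.7
3.9 1.5; 3.8 1.8; 3.7 2.0; 3.5 2.3; 3.3 2.5; 3.2 2.7; 3.0 3.0; 2.7 3.2;
```

```bash
python3 -m inch '18 4 1.3 0 0 0 0; 18 3.9 1.5 0 0 0 0; 18 0 0 0 0 0 0'; python3 plan.py 4 8 .5567 .0535
```

```text
time: 13.4
ee_pos: [0.5292, -0.0008, 0.3973]
ee_rot: [0.001, -3.141, -0.002]
ft_force: [3.4, 8.1, -3.6]
finger_gap: 0.253
t 13.40 ang -116.8 r 60.9mm  Frad -8.8 Ftan(cw+) 0.7 gap 23.5
3.7 2.0; 3.5 2.3; 3.4 2.5; 3.2 2.7; 3.0 3.0; 2.8 3.2; 2.5 3.3; 2.3 3.5;
```

```bash
cat > plan.py <<'E'
import sys,numpy as np
from workcell import status
C=np.array([.5578,.0537])
step=float(sys.argv[1]);n=int(sys.argv[2]);s=status.state()
v=s["ee_pos"][:2]-C;a=np.degrees(np.arctan2(v[1],v[0]));r=np.linalg.norm(v)
u=v/r;tg=np.array([u[1],-u[0]]);f=s["ft_force"][:2]
print("t %.2f ang %.1f r %.1fmm  Frad %.1f Ftan(cw+) %.1f Fz %.1f z %.4f gap %.1f"%(s["time"],a,r*1e3,f@u,f@tg,s["ft_force"][2],s["ee_pos"][2],s["finger_gap"]*93))
A=np.radians(a-step*np.arange(n+1));P=60*np.c_[np.cos(A),np.sin(A)]
D=np.diff(P,axis=0);D[0]+=u*np.clip(f@u/5.,-2,2)*.8
for d in D:print("%.1f %.1f"%(-d[0],d[1]),end="; ")
print()
E
python3 plan.py 4 8
```

```text
t 13.40 ang -117.7 r 61.6mm  Frad -8.8 Ftan(cw+) 0.8 Fz -3.6 z 0.3973 gap 23.5
3.0 3.3; 3.5 2.3; 3.3 2.6; 3.1 2.8; 2.9 3.0; 2.7 3.2; 2.5 3.4; 2.2 3.5;
```

```bash
python3 -m inch '18 3 3.3 0 0 0 0; 18 3.5 2.3 0 0 0 0; 18 0 0 0 0 0 0'; python3 plan.py 4 4
```

```text
time: 13.7
ee_pos: [0.5225, 0.0042, 0.3977]
ee_rot: [0.0, -3.141, 0.001]
ft_force: [-3.8, -4.0, -0.5]
finger_gap: 0.25
t 13.70 ang -125.5 r 60.8mm  Frad 5.4 Ftan(cw+) 0.8 Fz -0.5 z 0.3977 gap 23.2
3.8 1.8; 3.1 2.8; 2.9 3.0; 2.7 3.2;
```

```bash
sed -i 's#/5\.,-2,2)\*.8#/10.,-1,1)#' plan.py; python3 plan.py 4 4; python3 -m inch '18 3.6 2.2 0 0 0 0; 18 3.1 2.8 0 0 0 0; 18 0 0 0 0 0 0'; python3 plan.py 4 4
```

```text
t 13.70 ang -125.5 r 60.8mm  Frad 5.4 Ftan(cw+) 0.8 Fz -0.5 z 0.3977 gap 23.2
3.6 2.1; 3.1 2.8; 2.9 3.0; 2.7 3.2; 
time: 14.0
ee_pos: [0.5158, 0.0093, 0.3977]
ee_rot: [0.0, -3.141, 0.001]
ft_force: [-4.9, -4.7, -0.1]
finger_gap: 0.249
t 14.00 ang -133.4 r 61.1mm  Frad 6.8 Ftan(cw+) 0.3 Fz -0.1 z 0.3977 gap 23.2
3.4 2.5; 2.7 3.2; 2.5 3.4; 2.3 3.5;
```

```bash
sed -i 's#.5578,.0537#.5568,.0529#' plan.py; python3 plan.py 4 4; python3 -m inch '18 3.5 2.4 0 0 0 0; 18 2.7 3.2 0 0 0 0; 18 0 0 0 0 0 0'; python3 plan.py 4 4
```

```text
t 14.00 ang -133.2 r 59.8mm  Frad 6.8 Ftan(cw+) 0.4 Fz -0.1 z 0.3977 gap 23.2
3.4 2.5; 2.7 3.2; 2.5 3.4; 2.3 3.5; 
time: 14.3
ee_pos: [0.5097, 0.0152, 0.3977]
ee_rot: [0.001, -3.141, -0.0]
ft_force: [-4.6, -2.0, -0.3]
finger_gap: 0.255
t 14.30 ang -141.3 r 60.3mm  Frad 4.9 Ftan(cw+) 1.3 Fz -0.3 z 0.3977 gap 23.7
2.9 3.1; 2.3 3.5; 2.0 3.7; 1.7 3.8;
```

```bash
python3 -m inch '18 2.9 3.1 0 0 0 0; 18 2.3 3.5 0 0 0 0; 18 0 0 0 0 0 0'; python3 plan.py 4 4
```

```text
time: 14.6
ee_pos: [0.5046, 0.0219, 0.3977]
ee_rot: [0.001, -3.141, -0.001]
ft_force: [-2.2, -0.8, -2.0]
finger_gap: 0.258
t 14.60 ang -149.2 r 60.7mm  Frad 2.3 Ftan(cw+) 0.5 Fz -2.0 z 0.3977 gap 24.0
2.2 3.6; 1.8 3.8; 1.5 3.9; 1.2 4.0;
```

```bash
python3 -m inch '18 2.2 3.6 0 0 0 0; 18 1.8 3.8 0 0 0 0; 18 0 0 0 0 0 0'; python3 plan.py 4 4
```

```text
time: 14.9
ee_pos: [0.5007, 0.0293, 0.3978]
ee_rot: [0.001, -3.141, -0.0]
ft_force: [-3.0, -0.1, -1.0]
finger_gap: 0.252
t 14.90 ang -157.2 r 60.9mm  Frad 2.8 Ftan(cw+) 1.0 Fz -1.0 z 0.3978 gap 23.4
1.7 3.8; 1.2 4.0; 0.9 4.1; 0.6 4.1;
```

```bash
python3 -m inch '18 1.7 3.8 0 0 0 0; 18 1.2 4 0 0 0 0; 18 0 0 0 0 0 0'; python3 plan.py 4 4
```

```text
time: 15.2
ee_pos: [0.4978, 0.0371, 0.3978]
ee_rot: [0.001, -3.141, -0.0]
ft_force: [-2.7, -0.5, -1.7]
finger_gap: 0.252
t 15.20 ang -165.0 r 61.0mm  Frad 2.7 Ftan(cw+) 0.2 Fz -1.7 z 0.3978 gap 23.4
1.2 4.0; 0.7 4.1; 0.4 4.2; 0.1 4.2;
```

```bash
python3 -m inch '18 1.2 4 0 0 0 0; 18 0.7 4.1 0 0 0 0; 18 0 0 0 0 0 0'; python3 plan.py 4 4
```

```text
time: 15.5
ee_pos: [0.496, 0.0452, 0.3978]
ee_rot: [0.001, -3.141, -0.001]
ft_force: [-4.0, -0.0, -2.3]
finger_gap: 0.251
t 15.50 ang -172.8 r 61.3mm  Frad 4.0 Ftan(cw+) 0.5 Fz -2.3 z 0.3978 gap 23.3
0.8 4.1; 0.1 4.2; -0.2 4.2; -0.5 4.2;
```

```bash
python3 -m inch '18 0.5 4.1 0 0 0 0; 18 0.1 4.2 0 0 0 0; 18 0 0 0 0 0 0'; python3 plan.py 4 4
```

```text
time: 15.8
ee_pos: [0.4955, 0.053, 0.3977]
ee_rot: [-0.0, -3.141, 0.003]
ft_force: [-4.1, -6.9, 0.3]
finger_gap: 0.253
t 15.80 ang 179.9 r 61.3mm  Frad 4.1 Ftan(cw+) -7.0 Fz 0.3 z 0.3977 gap 23.5
0.3 4.2; -0.4 4.2; -0.7 4.1; -1.0 4.1;
```

The crank goes stiff (tangential force −7 N) between TCP y = 0.0452 and 0.0530, so I take hold at y ≈ 0.049. I'm refitting the circle centre and carrying on with larger steps.

```bash
sed -i 's#.5568,.0529#.5553,.0536#' plan.py; python3 plan.py 4 6; python3 -m inch '18 0.3 4.2 0 0 0 0; 18 -0.2 4.2 0 0 0 0; 18 0 0 0 0 0 0' 35; python3 plan.py 8 6
```

```text
t 15.80 ang -179.5 r 59.8mm  Frad 4.2 Ftan(cw+) -6.9 Fz 0.3 z 0.3977 gap 23.5
0.3 4.2; -0.4 4.2; -0.7 4.1; -1.0 4.1; -1.3 4.0; -1.5 3.9; 
time: 16.1
ee_pos: [0.4955, 0.0614, 0.3977]
ee_rot: [0.0, 3.141, -0.003]
ft_force: [-1.0, -6.7, -2.9]
finger_gap: 0.252
t 16.10 ang 172.6 r 60.3mm  Frad 0.2 Ftan(cw+) -6.8 Fz -2.9 z 0.3977 gap 23.4
-1.6 8.2; -2.8 7.9; -3.9 7.4; -4.9 6.8; -5.8 6.1; -6.5 5.2;
```

```bash
python3 -m inch '18 -1.6 8.2 0 0 0 0; 18 -2.8 7.9 0 0 0 0; 18 -3.9 7.4 0 0 0 0; 18 -4.9 6.8 0 0 0 0; 18 0 0 0 0 0 0'; python3 plan.py 8 8
```

```text
time: 16.6
ee_pos: [0.5089, 0.0921, 0.3976]
ee_rot: [0.0, -3.141, 0.002]
ft_force: [-3.9, -4.2, 0.1]
finger_gap: 0.251
t 16.60 ang 140.3 r 60.3mm  Frad 0.4 Ftan(cw+) -5.7 Fz 0.1 z 0.3976 gap 23.3
-5.8 6.1; -6.6 5.2; -7.2 4.2; -7.7 3.2; -8.1 2.1; -8.3 0.9; -8.4 -0.2; -8.3 -1.4;
```

```bash
python3 -m inch '18 -5.8 6.1 0 0 0 0; 18 -6.6 5.2 0 0 0 0; 18 -7.2 4.2 0 0 0 0; 18 -7.7 3.2 0 0 0 0; 18 0 0 0 0 0 0'; python3 plan.py 8 8
```

```text
time: 17.1
ee_pos: [0.5363, 0.1108, 0.3975]
ee_rot: [0.001, -3.14, 0.0]
ft_force: [-5.2, -1.5, 0.8]
finger_gap: 0.252
t 17.10 ang 108.4 r 60.3mm  Frad 0.3 Ftan(cw+) -5.4 Fz 0.8 z 0.3975 gap 23.4
-8.1 2.1; -8.3 0.9; -8.4 -0.2; -8.3 -1.4; -8.0 -2.5; -7.5 -3.6; -7.0 -4.6; -6.3 -5.6;
```

```bash
python3 -m inch '18 -8.1 2.1 0 0 0 0; 18 -8.3 0.9 0 0 0 0; 18 -8.4 -0.2 0 0 0 0; 18 -8.3 -1.4 0 0 0 0; 18 -8 -2.5 0 0 0 0; 18 0 0 0 0 0 0'; python3 plan.py 8 8
```

```text
time: 17.7
ee_pos: [0.5774, 0.1097, 0.3974]
ee_rot: [0.001, -3.14, -0.001]
ft_force: [-5.5, 2.0, 0.0]
finger_gap: 0.251
t 17.70 ang 68.5 r 60.3mm  Frad -0.1 Ftan(cw+) -5.9 Fz 0.0 z 0.3974 gap 23.3
-7.5 -3.6; -7.0 -4.6; -6.3 -5.5; -5.4 -6.4; -4.5 -7.1; -3.5 -7.6; -2.4 -8.0; -1.2 -8.3;
```

Radial forces are near zero, so the centre is well fitted. Continuing.

```bash
python3 -m inch '18 -7.5 -3.6 0 0 0 0; 18 -7 -4.6 0 0 0 0; 18 -6.3 -5.5 0 0 0 0; 18 -5.4 -6.4 0 0 0 0; 18 -4.5 -7.1 0 0 0 0; 18 -3.5 -7.6 0 0 0 0; 18 0 0 0 0 0 0'; python3 plan.py 8 8
```

```text
time: 18.4
ee_pos: [0.6115, 0.0748, 0.3974]
ee_rot: [0.001, -3.141, -0.003]
ft_force: [-3.1, 4.6, -2.1]
finger_gap: 0.25
t 18.40 ang 20.7 r 60.0mm  Frad -1.3 Ftan(cw+) -5.4 Fz -2.1 z 0.3974 gap 23.3
-2.3 -8.1; -1.3 -8.3; -0.1 -8.4; 1.1 -8.3; 2.2 -8.1; 3.3 -7.7; 4.4 -7.2; 5.3 -6.5;
```

```bash
python3 -m inch '18 -2.3 -8.1 0 0 0 0; 18 -1.3 -8.3 0 0 0 0; 18 -0.1 -8.4 0 0 0 0; 18 1.1 -8.3 0 0 0 0; 18 2.2 -8.1 0 0 0 0; 18 3.3 -7.7 0 0 0 0; 18 0 0 0 0 0 0'; python3 plan.py 8 8
```

```text
time: 19.1
ee_pos: [0.6083, 0.026, 0.3975]
ee_rot: [-0.001, 3.141, 0.004]
ft_force: [-0.1, 6.2, -4.7]
finger_gap: 0.254
t 19.10 ang -27.5 r 59.8mm  Frad -2.9 Ftan(cw+) -5.4 Fz -4.7 z 0.3975 gap 23.6
4.6 -7.0; 5.3 -6.5; 6.2 -5.7; 6.9 -4.7; 7.5 -3.7; 7.9 -2.7; 8.2 -1.5; 8.4 -0.4;
```

```bash
python3 -m inch '18 4.6 -7 0.3 0 0 0; 18 5.3 -6.5 0 0 0 0; 18 6.2 -5.7 0 0 0 0; 18 6.9 -4.7 0 0 0 0; 18 7.5 -3.7 0 0 0 0; 18 7.9 -2.7 0 0 0 0; 18 0 0 0 0 0 0'; python3 plan.py 8 8
```

```text
time: 19.8
ee_pos: [0.5698, -0.0043, 0.3977]
ee_rot: [-0.001, 3.139, 0.002]
ft_force: [4.1, 3.2, -5.1]
finger_gap: 0.25
t 19.80 ang -75.9 r 59.7mm  Frad -2.1 Ftan(cw+) -4.7 Fz -5.1 z 0.3977 gap 23.3
8.3 -1.3; 8.4 -0.3; 8.3 0.9; 8.1 2.0; 7.8 3.1; 7.3 4.2; 6.6 5.1; 5.8 6.0;
```

```bash
python3 -m inch '18 8.3 -1.3 0.3 0 0 0; 18 8.4 -0.3 0 0 0 0; 18 8.3 0.9 0 0 0 0; 18 8.1 2 0 0 0 0; 18 7.8 3.1 0 0 0 0; 18 7.3 4.2 0 0 0 0; 18 0 0 0 0 0 0'; python3 plan.py 8 8
```

```text
time: 20.5
ee_pos: [0.5216, 0.0041, 0.3976]
ee_rot: [-0.0, 3.139, -0.002]
ft_force: [4.5, -3.7, -3.4]
finger_gap: 0.25
t 20.50 ang -124.2 r 59.9mm  Frad 0.5 Ftan(cw+) -5.8 Fz -3.4 z 0.3976 gap 23.3
6.6 5.1; 5.8 6.0; 4.9 6.8; 3.9 7.4; 2.8 7.9; 1.7 8.2; 0.6 8.4; -0.6 8.3;
```

```bash
python3 -m inch '18 6.6 5.1 0.2 0 0 0; 18 5.8 6 0 0 0 0; 18 4.9 6.8 0 0 0 0; 18 3.9 7.4 0 0 0 0; 18 2.8 7.9 0 0 0 0; 18 1.7 8.2 0 0 0 0; 18 0 0 0 0 0 0'; python3 plan.py 8 8
```

```text
time: 21.2
ee_pos: [0.4958, 0.0456, 0.3975]
ee_rot: [-0.0, 3.141, -0.003]
ft_force: [-4.9, -6.7, 2.5]
finger_gap: 0.25
t 21.20 ang -172.3 r 60.0mm  Frad 5.7 Ftan(cw+) -6.0 Fz 2.5 z 0.3975 gap 23.2
1.1 8.3; -0.6 8.3; -1.8 8.2; -2.9 7.8; -4.0 7.4; -5.0 6.7; -5.8 6.0; -6.6 5.1;
```

Nearly one turn done (1 turn at about −175.6°). Starting the second.

```bash
python3 -m inch '18 1.1 8.3 0 0 0 0; 18 -0.6 8.3 0 0 0 0; 18 -1.8 8.2 0 0 0 0; 18 -2.9 7.8 0 0 0 0; 18 -4 7.4 0 0 0 0; 18 -5 6.7 0 0 0 0; 18 0 0 0 0 0 0'; python3 plan.py 8 8
```

```text
time: 21.9
ee_pos: [0.5093, 0.0926, 0.3972]
ee_rot: [0.001, -3.141, 0.001]
ft_force: [-7.0, -1.1, 4.1]
finger_gap: 0.25
t 21.90 ang 139.7 r 60.3mm  Frad 4.6 Ftan(cw+) -5.3 Fz 4.1 z 0.3972 gap 23.3
-5.5 6.3; -6.6 5.1; -7.3 4.1; -7.8 3.1; -8.1 2.0; -8.3 0.8; -8.4 -0.3; -8.2 -1.5;
```

```bash
python3 -m inch '18 -5.5 6.3 -0.3 0 0 0; 18 -6.6 5.1 0 0 0 0; 18 -7.3 4.1 0 0 0 0; 18 -7.8 3.1 0 0 0 0; 18 -8.1 2 0 0 0 0; 18 -8.3 0.8 0 0 0 0; 18 0 0 0 0 0 0'; python3 plan.py 8 8
```

```text
time: 22.6
ee_pos: [0.5532, 0.1139, 0.3973]
ee_rot: [0.001, -3.141, -0.001]
ft_force: [-6.2, 1.0, 3.7]
finger_gap: 0.249
t 22.60 ang 92.0 r 60.3mm  Frad 1.2 Ftan(cw+) -6.2 Fz 3.7 z 0.3973 gap 23.2
-8.4 -0.2; -8.2 -1.5; -8.0 -2.6; -7.5 -3.7; -6.9 -4.7; -6.2 -5.6; -5.4 -6.4; -4.4 -7.1;
```

```bash
python3 -m inch '18 -8.4 -0.2 -0.3 0 0 0; 18 -8.2 -1.5 0 0 0 0; 18 -8 -2.6 0 0 0 0; 18 -7.5 -3.7 0 0 0 0; 18 -6.9 -4.7 0 0 0 0; 18 -6.2 -5.6 0 0 0 0; 18 0 0 0 0 0 0'; python3 plan.py 8 8
```

```text
time: 23.3
ee_pos: [0.5984, 0.0955, 0.3973]
ee_rot: [0.001, -3.141, -0.003]
ft_force: [-3.4, 4.1, 0.6]
finger_gap: 0.252
t 23.30 ang 44.2 r 60.1mm  Frad 0.4 Ftan(cw+) -5.3 Fz 0.6 z 0.3973 gap 23.4
-5.4 -6.4; -4.5 -7.1; -3.4 -7.6; -2.3 -8.0; -1.2 -8.3; -0.0 -8.4; 1.1 -8.3; 2.3 -8.1;
```

```bash
python3 -m inch '18 -5.4 -6.4 0 0 0 0; 18 -4.5 -7.1 0 0 0 0; 18 -3.4 -7.6 0 0 0 0; 18 -2.3 -8 0 0 0 0; 18 -1.2 -8.3 0 0 0 0; 18 0 -8.4 0 0 0 0; 18 0 0 0 0 0 0'; python3 plan.py 8 8
```

```text
time: 24.0
ee_pos: [0.615, 0.0496, 0.3975]
ee_rot: [-0.001, 3.141, 0.003]
ft_force: [-1.1, 3.9, -2.0]
finger_gap: 0.25
t 24.00 ang -3.8 r 59.8mm  Frad -1.4 Ftan(cw+) -3.8 Fz -2.0 z 0.3975 gap 23.3
1.3 -8.3; 2.3 -8.1; 3.4 -7.7; 4.4 -7.1; 5.4 -6.4; 6.2 -5.6; 6.9 -4.7; 7.5 -3.7;
```

```bash
python3 -m inch '18 1.3 -8.3 0 0 0 0; 18 2.3 -8.1 0 0 0 0; 18 3.4 -7.7 0 0 0 0; 18 4.4 -7.1 0 0 0 0; 18 5.4 -6.4 0 0 0 0; 18 6.2 -5.6 0 0 0 0; 18 0 0 0 0 0 0'; python3 plan.py 8 8
```

```text
time: 24.7
ee_pos: [0.5918, 0.0065, 0.3976]
ee_rot: [-0.001, 3.14, 0.003]
ft_force: [3.2, 4.6, -4.1]
finger_gap: 0.248
t 24.70 ang -52.3 r 59.6mm  Frad -1.7 Ftan(cw+) -5.3 Fz -4.1 z 0.3976 gap 23.1
7.1 -4.5; 7.5 -3.6; 8.0 -2.5; 8.3 -1.4; 8.4 -0.3; 8.3 0.9; 8.1 2.1; 7.7 3.2;
```

```bash
python3 -m inch '18 7.1 -4.5 0.3 0 0 0; 18 7.5 -3.6 0 0 0 0; 18 8 -2.5 0 0 0 0; 18 8.3 -1.4 0 0 0 0; 18 8.4 -0.3 0 0 0 0; 18 8.3 0.9 0 0 0 0; 18 0 0 0 0 0 0'; python3 plan.py 8 8
```

```text
time: 25.4
ee_pos: [0.5441, -0.0051, 0.3976]
ee_rot: [-0.0, 3.138, -0.0]
ft_force: [4.6, -1.0, -3.9]
finger_gap: 0.251
t 25.40 ang -100.8 r 59.7mm  Frad 0.1 Ftan(cw+) -4.7 Fz -3.9 z 0.3976 gap 23.3
8.1 2.1; 7.7 3.2; 7.2 4.3; 6.5 5.2; 5.7 6.1; 4.8 6.8; 3.8 7.4; 2.8 7.9;
```

Remaining is about 75°, so I'll do 56° and then creep.

```bash
python3 -m inch '18 8.1 2.1 0 0 0 0; 18 7.7 3.2 0 0 0 0; 18 7.2 4.3 0 0 0 0; 18 6.5 5.2 0 0 0 0; 18 5.7 6.1 0 0 0 0; 18 4.8 6.8 0 0 0 0; 18 3.8 7.4 0 0 0 0; 18 0 0 0 0 0 0'; python3 plan.py 4 8
```

```text
time: 26.2
ee_pos: [0.5002, 0.03, 0.3976]
ee_rot: [0.0, 3.14, -0.003]
ft_force: [-2.2, -6.7, -0.3]
finger_gap: 0.249
t 26.20 ang -156.8 r 59.9mm  Frad 4.7 Ftan(cw+) -5.3 Fz -0.3 z 0.3976 gap 23.2
1.9 3.7; 1.2 4.0; 1.0 4.1; 0.7 4.1; 0.4 4.2; 0.1 4.2; -0.2 4.2; -0.5 4.2;
```

```bash
python3 -m inch '18 1.9 3.7 0 0 0 0; 18 1.2 4 0 0 0 0; 18 1 4.1 0 0 0 0; 18 0.7 4.1 0 0 0 0; 18 0.2 2.9 0 0 0 0; 18 0 0 0 0 0 0; 18 0 0 0 0 0 0'; python3 plan.py 4 2
```

```text
time: 26.9
ee_pos: [0.4954, 0.0484, 0.3975]
ee_rot: [0.0, 3.141, -0.003]
ft_force: [-3.4, -7.0, 1.0]
finger_gap: 0.254
t 26.90 ang -175.1 r 60.1mm  Frad 3.9 Ftan(cw+) -6.7 Fz 1.0 z 0.3975 gap 23.6
0.6 4.1; -0.1 4.2;
```

At −175.1° against a target of −175.6°. Releasing and lifting off.

```bash
python3 -m inch '50 0 0 0 0 0 0; 50 0 0 0 0 0 0; 50 0 0 0 0 0 0; 50 0 0 0 0 0 0; 50 0 0 -10 0 0 0; 50 0 0 -20 0 0 0; 50 0 0 -30 0 0 0; 50 0 0 -40 0 0 0; 50 0 0 -40 0 0 0'; python3 -m inch '50 0 20 -20 0 0 0; 50 0 45 0 0 0 0; 50 0 45 0 0 0 0; 50 0 45 0 0 0 0; 50 0 45 0 0 0 0; 50 0 45 0 0 0 0; 50 0 40 0 0 0 0; 50 0 0 0 0 0 0'
python3 - <<'E'
from h import *
t=get_image("top");crop(t,190,165,100,100,6,"pics/t6.png")
s=get_image("side");cv2.imwrite("pics/s6.png",s["pixels"][:,:,::-1]);cv2.imwrite("pics/t6f.png",t["pixels"][:,:,::-1])
E
```

```text
time: 27.8
ee_pos: [0.495, 0.0486, 0.5394]
ee_rot: [-0.0, 3.141, 0.0]
ft_force: [0.9, -0.2, 0.9]
finger_gap: 0.538
time: 28.6
ee_pos: [0.495, 0.3374, 0.5568]
ee_rot: [0.006, -3.14, -0.0]
ft_force: [-0.4, -0.9, -0.3]
finger_gap: 0.539
```

View pics/t6.png

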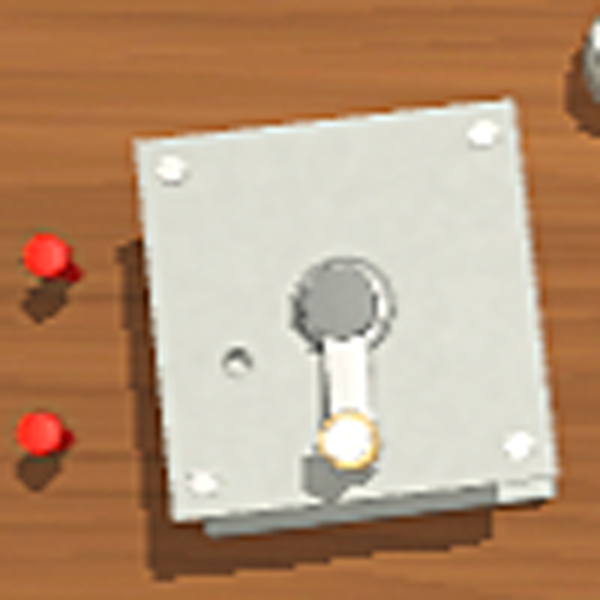

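View pics/s6.png

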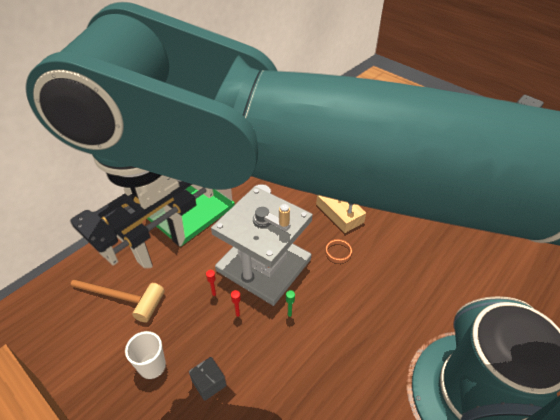

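View pics/t6f.png

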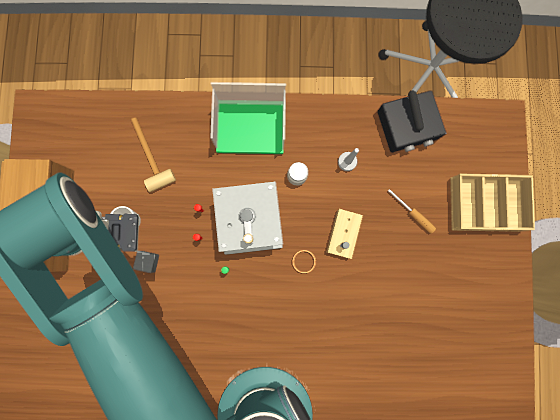

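Run:
```python
from h import *
t=get_image("top");c=lambda x,y:((x+.5)/6-.5+190,(y+.5)/6-.5+165)
h=onz(t,c(349,440),.245);u=onz(t,c(340,300),.2);v=h-u
print(h,np.linalg.norm(v[:2]),np.degrees(np.arctan2(v[1],v[0])))
print("pin head", onz(t,(345.5,245.5),.098))
crop(t,310,195,70,75,8,"pics/t7.png")
print(status.state()["ft_force"],status.state()["time"])
```

```text
[0.49644846 0.04649388 0.245     ] 0.06078122450606328 -172.99134692415194
pin head [ 0.48532899 -0.21450646  0.098     ]
[-0.16339538 -0.8813409  -0.20952512] 28.75
```

View pics/t7.png

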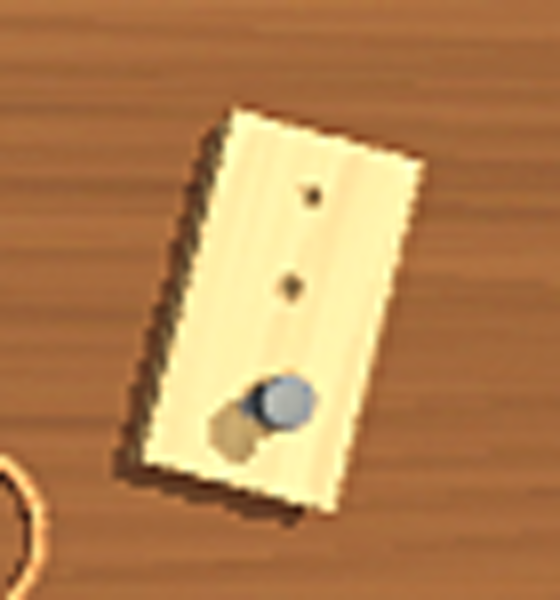

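```bash
python3 -c "
from workcell import workorder
print(workorder.sign_off())"
```

```text
the job is handed in; nothing more can be done
None
```

The job is done and handed in at about 29 s of the 72 s allowed; it reports no verdict.

- **Pin:** I pulled the steel locking pin and stood it fully down in the widest hole of the tool block, then let go. The side and top pictures show it upright there, with its head within about 3 mm of the hole's centre in plan.
- **Take-hold point:** The crank went stiff about 107° after the start. I could place that point only to within about ±4°, between two force readings 8° apart.
- **Two turns:** From there I gave it two full turns clockwise without going back and released the handle, stopping within 1° of the target by arm position. The resistance read 4–7 N against the stated 9 N.
- **Last checks:** The final camera measurement puts the crank at −173°, against −175° from arm position. That 2° difference is within picture accuracy, and the limit is ±18°.
- **Rest of the bench:** I compared the final pictures with the first by eye. The other things appear where they were, though the arm partly hid the cup in the top view. The hand is clear, and the wrist force reads under 1 N.

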